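# Set the parts dispenser to the bearing and confirm on the keypad

## Task

Turn the clear slotted cover of the round parts dispenser by its bar grip until its opening sits squarely over the compartment that holds the ball bearing, and leave it there. Then confirm on the keypad: press the large round key gently just until you feel it click, hold it there a moment, go no deeper, and let it come back up. Do not press the two square keys, and leave the other things on the worktop where they are.

Things in the scene. Friction and masses are not known exactly. Their poses are not given: they have to be found in the camera images.
- dispenser: round white parts dispenser, fixed to the worktop: drum 196 mm wide, 48 mm high, with six open-topped compartments of 60 degrees round its upright axis. Origin on that axis at worktop height, x and y level, z up. The compartment towards its own +x is blanked off; four others, centred 60 and 120 degrees either side of +x (52 mm from the axis), hold one small part each; the one towards -x is empty. Which part lies in which compartment varies. The parts cannot be moved
- cover (a joint): turn of the flat clear cover (192 mm wide, 4 mm thick, its top 52 mm above the worktop) about the dispenser's upright axis, rad. 0 = its opening is over the blanked-off compartment (dispenser's +x); grows anticlockwise seen from above; stops at -2.9 and +2.9. It turns against light friction (about 0.12 N m) and stays where it is left. Starts near 0
- cover_opening (a point): middle of the cover's 50 degree dark-edged opening, 52 mm from the axis. Its x axis points radially outwards
- cover_grip (a point): point on the axis at half height of the bar grip on the cover: a black bar 60 mm long, 14 mm wide, from 55 to 88 mm above the worktop, standing upright with level sides; this point lies 75 mm above the worktop. The bar's length (this point's x axis) points to the opening
- bearing: steel ball bearing ring, 42 mm wide, 13 mm high, lying flat in the middle of its compartment under the cover; origin at the centre of its underside. The other compartments hold a relay (upright box), a bolt standing on its head and a small metal tee connector
- keypad: flat grey keypad, 100 mm (its x) by 150 mm (its y), fixed to the worktop, level top face 30 mm above the worktop; origin under its centre. The round key is 8 mm towards -x and 40 mm towards -y of the centre; two square keys (18 mm wide, 8 mm proud) are 12 mm towards -x and 20 and 50 mm towards +y
- round_key_panel (a point): point on the keypad's top face, on the axis of the large round black key (29 mm wide, flat top, moves straight down). The key's top stands between 10 and 16 mm above this point when up; how high varies from start to start and is not given
- round_key (a joint): how far the round key is pressed, m: 0 up, stop at 0.0095. Dome key: it resists with 2 N at once, rising to a peak of about 5.2 N at 2 mm, then gives way (the click): the force falls to 4.8 N at 3 mm, 3.4 N at 4 mm and 1.6 N at 6 mm, then rises again to 4.8 N at 8 mm and 7.6 N at the stop. The click counts from 3 mm on; deeper than 7.5 mm is too far. It springs back when released
- square_key_a (a joint): how far the square key next to the round one is pressed, m (stop at 0.005); not to be pressed
- square_key_b (a joint): how far the outer square key is pressed, m (stop at 0.005); not to be pressed
- screwdriver: bystander: loose screwdriver, 180 mm long, 24 mm high, lying between dispenser and keypad, pointing about along world x; origin under its centre
- mug: bystander: loose mug, 81 mm wide, 101 mm high, behind the work; origin under its centre
- pen_pot: bystander: loose pot with pens, 82 mm wide, 171 mm high, behind the work; origin under its centre
- tape_roll: bystander: loose roll of tape, 79 mm wide, 18 mm high, behind the work; origin under its centre

How it is judged (in metres and radians):
On the way, in this order (a step that is already met when the one before it is completed fails the run):
1. the cover's opening stands over the bearing's compartment (horizontal distance between cover_opening and bearing below 0.008 m and velocity of joint cover between -0.1 and 0.1 rad/s), for 0.3 s.
2. the round key is pressed past its click, with the cover still set (horizontal distance between cover_opening and bearing below 0.008 m and value of joint round_key above 0.003 m), for 0.1 s.
At the end, for the whole second after the job is handed in: the middle of the cover's opening is within 8 mm (level distance) of the bearing's centre and the round key is back up (less than 1 mm pressed) (horizontal distance between cover_opening and bearing below 0.008 m and value of joint round_key below 0.001 m); the robot touches nothing.
It fails at once if the round key is pressed too far, deeper than 7.5 mm (value of joint round_key above 0.0075 m).
It fails at once if a square key is pressed (more than 2 mm) (value of joint any of square_key_a, square_key_b above 0.002 m).
It fails at once if a bystander (screwdriver, mug, pen pot or tape roll) is moved more than 15 mm (distance of any of screwdriver, mug, pen_pot, tape_roll from where it was at the start of the episode above 0.015 m).
It also fails if it takes over 64 s, if anything falls off the work surface, if the arm or the gripper's body presses on something with over 40 N, if the wrist force passes 120 N, or if a joint passes its speed limit or range.

## Robot

A 6-joint arm with a two-finger parallel gripper is mounted at the origin on a cart in front of the work surface, level with it; the furniture and walls round the work are solid. World frame = base frame: x ahead of the robot, y to its left, z up, the work surface at z = 0. Lengths are in m, angles in degrees, forces in N, time in s.
With the tool pointing down it reaches from about 0.325 to 0.775 m from the base axis. Payload 5.5 kg.
Tool frame: the origin (TCP) lies at the centre of the arm's flange, where the gripper is bolted on; the fingertips stand 182 mm ahead of it and the grasp point (between the pads) lies 163 mm ahead of it; z points along the fingers, y is the line along which they close (so a half turn about z gives the same grasp; the last joint's range is limited). The gripper opens to 88 mm and grips with 3 to 60 N. Pads are 20 mm wide; open, the fingers measure 115 mm over their backs; the gripper's body (75 mm by 178 mm) begins 61 mm behind the grasp point.
Start: joints at [67.741, 5.22, 70.514, -0, 104.267, -3.249], TCP at [0.195, 0.567, 0.405] pointing down, gripper open.
Joint ranges: [-164.24, 164.24], [-49.07, 125.15], [9.68, 141.18], [-86.29, 266.29], [3.28, 154.24], [-151.56, 151.56]. Speed limits (degrees/s): [147.25, 147.25, 172.46, 180, 180, 180].

## Interface

Orientations are given as [roll, pitch, yaw] about the fixed x, y, z axes, in that order (R = Rz(yaw) Ry(pitch) Rx(roll)).
In Python, from station import r gives the robot as it stands. The module is installed in compiled form; this text tells all that it offers. Calls block until the motion is done:
- r.reach(position, orientation): joint-space move of the TCP to a pose.
- r.servo_line(position, rotation=None, speed=0.15): straight line of the TCP; rotation=None keeps the orientation; speed is the mean speed in m/s.
- r.move_joints(angles): joint-space move.
- r.let_go() and r.grab(squeeze=None): open the fingers fully, or close them until they stop; squeeze is the grip in N (None keeps the last).
- r.wait(seconds).
- r.inverse_kinematics(position, orientation): joint angles nearest the present ones, or None.
- r.sense(): the state.
- r.snapshot(name): name is "side" or "top"; returns a dict with "frame" (384x512x3 uint8, red, green, blue), "fx", "fy", "cx", "cy" (pixels), "R" (3x3) and "t" (3): a world point X has camera coordinates R X + t. Camera axes: x right, y down, z forward; pixel columns grow to the right and rows downward; lengths in m; the calibration is good to about 2 mm. A picture is of the moment at which its call begins. There is no depth.
A pose or a line that the arm cannot do raises r.IKError and nothing moves.
- r.hand_in(): hands the job in; it is judged then, once.
The state is a dict: "clock": time; "joints": joint angles; "joint_vel": joint speeds; "joint_torque": joint torques, N m; "tcp_pos": TCP position; "orientation": TCP orientation; "contact_force": force on the tool from outside, world axes, zero at the start; "torque": the same for the moment, N m; "opening": finger opening in m; "gripper_force": force on a finger pad.
Only numpy, scipy, OpenCV 4.12 (cv2) and the standard library are available. Lean on these libraries where they do the work, as an engineer would, in place of code of your own. Each camera call takes 0.05 s, during which the arm holds its last target. There are 200 camera calls.

## Working session

There is one attempt and no reset: what is moved stays moved. The work goes in short steps, each a Python script; the robot and the scene stay as the last script left them, time stands still between calls to the robot, and variables do not carry over. Pictures are saved under pics/ and viewed, at most 10 in all, crops included, and the job is handed in when it is done.

```bash
mkdir -p pics; python3 - <<'E'
from station import r
import cv2,pickle
for n in("side","top"):
    s=r.snapshot(n); pickle.dump(s,open(n+"0.pkl","wb"))
    cv2.imwrite(f"pics/{n}0.png",cv2.resize(s["frame"][:,:,::-1],(800,600),interpolation=cv2.INTER_CUBIC))
    print(n,s["fx"],s["cx"],s["cy"],s["R"],s["t"])
print(r.sense())
E
```

```text
side 491.62931229929393 258.6349801351995 196.9581162981319 [[-0.98903512 -0.14638329  0.01953121]
 [-0.0746881   0.38170909 -0.92125993]
 [ 0.12740182 -0.91261717 -0.38845679]] [0.55970296 0.1041431  1.0314236 ]
top 350.86350784027076 261.31909272768974 200.74341292860927 [[-0.00970879 -0.99897547 -0.04420122]
 [-0.99626588  0.01345595 -0.08528331]
 [ 0.08579071  0.04320817 -0.99537581]] [0.05308247 0.55890794 0.86089636]
{'clock': 0.1, 'joints': array([ 6.77412504e+01,  5.26032135e+00,  7.05742081e+01, -2.34997588e-04,
        1.04267596e+02, -3.24788763e+00]), 'joint_vel': array([-0.00880126, -0.10961796, -0.2038152 ,  0.08617088,  0.02441803,
       -0.00709874]), 'joint_torque': array([ 2.31855774e-03, -4.47854805e+01, -4.07570887e+01,  6.99485536e-02,
        2.83617951e-02, -9.28977011e-05]), 'tcp_pos': array([0.19546478, 0.56732919, 0.40361132]), 'orientation': array([-1.79898026e+02, -5.55851583e-03,  1.60989075e+02]), 'contact_force': array([ 0.43360503,  0.48028157, -0.26905867]), 'torque': array([ 0.00858264,  0.00306992, -0.00206828]), 'gripper_force': 0.0, 'opening': 0.0878467518399692}
```

View pics/side0.png

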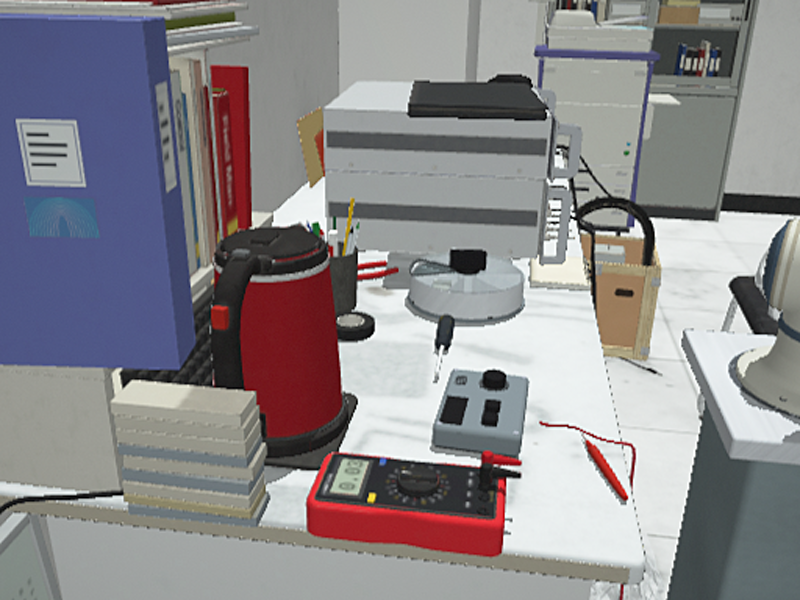

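View pics/top0.png

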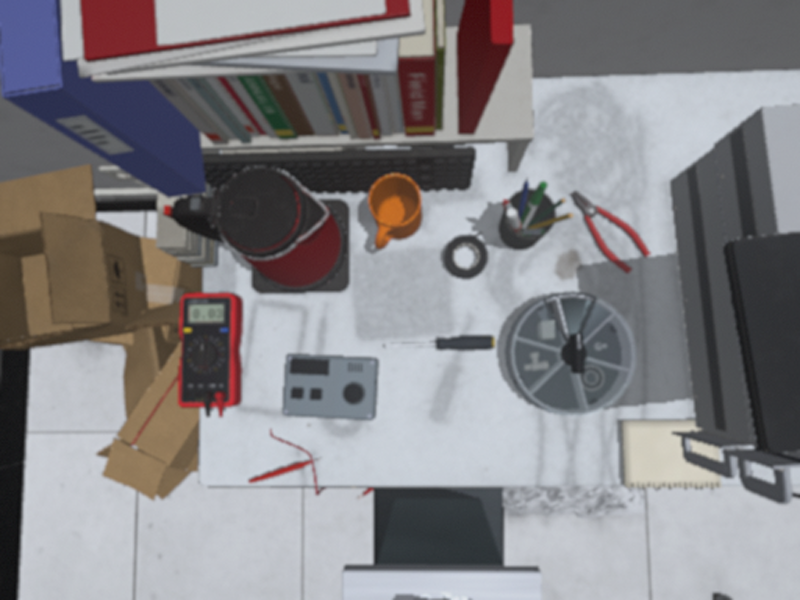

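The top view (800x600 scale) has the dispenser at (573,352) with a ring-like part at about (593,377). The keypad is at (330,387) with the round key at (353,394). The side view shows the grip at (468,262) and the round key at (494,379). I'll enlarge both regions.

```bash
python3 - <<'E'
import cv2,pickle,numpy as np
t=pickle.load(open("top0.pkl","rb"))["frame"][:,:,::-1]; s=pickle.load(open("side0.pkl","rb"))["frame"][:,:,::-1]
f=lambda im,x,y,w,h,k:cv2.resize(im[y:y+h,x:x+w],None,fx=k,fy=k,interpolation=cv2.INTER_CUBIC)
a=f(t,315,180,96,90,4.0); b=f(t,175,220,75,56,5); c=f(s,255,150,90,60,4); d=f(s,270,228,75,64,5)
o=np.zeros((600,800,3),np.uint8)
for im,x,y in((a,0,0),(c,0,360),(b,400,0),(d,400,280)): o[y:y+im.shape[0],x:x+im.shape[1]]=im[:600-y,:800-x]
cv2.imwrite("pics/crops.png",o)
E
```

```text
(no output)
```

View pics/crops.png

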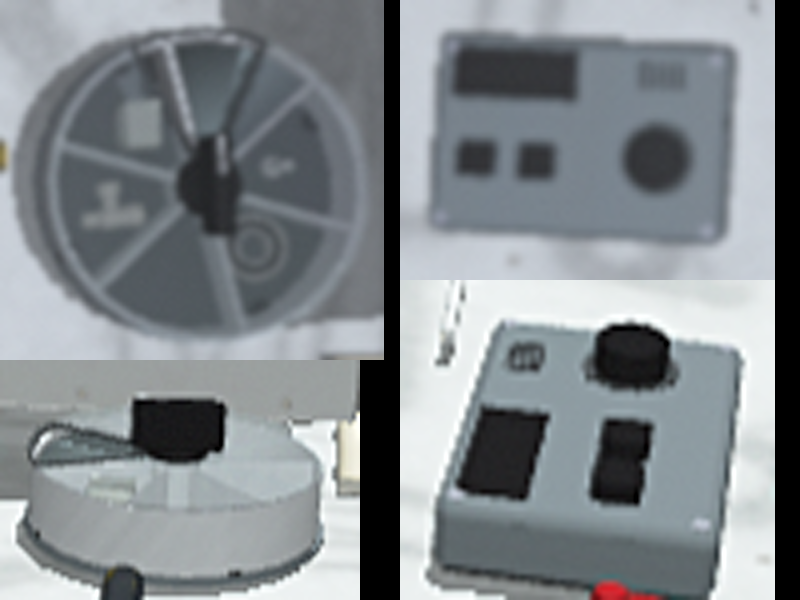

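The dispenser crop shows the wall lines crossing at the axis, and the opening points to the top of the image. The bearing ring is at crop (255,247), in the lower-right compartment. The grip and key are clear in both views. Next I'll compute positions.

```bash
cat > h.py <<'E'
import numpy as np,pickle
def ray(s,u,v):
    d=s["R"].T@np.array([(u-s["cx"])/s["fx"],(v-s["cy"])/s["fy"],1]); return -s["R"].T@s["t"],d
def plane(s,u,v,z):
    o,d=ray(s,u,v); return o+d*(z-o[2])/d[2]
def tri(s1,p1,s2,p2):
    (o1,d1),(o2,d2)=ray(s1,*p1),ray(s2,*p2)
    k=np.linalg.lstsq(np.c_[d1,-d2],o2-o1,rcond=None)[0]
    a,b=o1+k[0]*d1,o2+k[1]*d2; return (a+b)/2,np.linalg.norm(a-b)
E
python3 - <<'E'
from h import *
import cv2
np.set_printoptions(precision=4,suppress=True)
T,S=[pickle.load(open(n+"0.pkl","rb")) for n in("top","side")]
ct=lambda x,y:((x+.5)/4+314.5,(y+.5)/4+179.5)
cs=lambda x,y:((x+.5)/4+254.5,(y-360+.5)/4+149.5)
kt=lambda x,y:((x-400+.5)/5+174.5,(y+.5)/5+219.5)
ks=lambda x,y:((x-400+.5)/5+269.5,(y-280+.5)/5+227.5)
W=[((58,148),(368,222)),((90,290),(315,90)),((165,45),(235,320))]
A=[];B=[];angs=[]
for p,q in W:
    P,Q=[plane(T,*ct(*c),.048)[:2] for c in(p,q)]; d=Q-P; n=np.array([-d[1],d[0]])/np.linalg.norm(d); A.append(n);B.append(n@P); angs.append(np.degrees(np.arctan2(d[1],d[0]))%60); print(P,Q,np.linalg.norm(d))
ax=np.linalg.lstsq(np.array(A),np.array(B),rcond=None)[0]; print("axis",ax,"wall angles mod60",angs)
# cover outline top: ellipse from extremes
for z in(.005,.012,.02): 
    b=plane(T,*ct(255,247),z)[:2]-ax; print("bearing rel",z,b,np.hypot(*b),np.degrees(np.arctan2(b[1],b[0])))
L,R_=[plane(T,*ct(*c),.052)[:2]-ax for c in((135,42),(262,42))]
print("opening corner angles",[np.degrees(np.arctan2(v[1],v[0])) for v in(L,R_)],np.hypot(*L),np.hypot(*R_))
# grip: dark blob centroid in both views (grip top centre)
print("grip ends@.088",plane(T,*ct(210,140),.088),plane(T,*ct(220,236),.088))
print("grip tri", tri(T,ct(213,186),S,cs(182,402)))
print("key top tri",tri(T,kt(657,158),S,ks(631,334)), plane(T,*kt(657,158),.043),plane(S,*ks(631,334),.043))
C=[plane(T,*kt(*c),.03)[:2] for c in((445,35),(735,45),(722,240),(435,228))]
print("keypad corners",C,np.mean(C,0)); 
print("square keys",[plane(T,*kt(*c),.038) for c in((476,158),(536,160))])
s8=lambda u,v:((u+.5)*.64-.5,(v+.5)*.64-.5)
print("box base",[plane(S,*s8(*c),0) for c in((330,247),(545,262))])
print("box top tri",tri(S,s8(325,107),T,s8(672,182)),tri(S,s8(548,122),T,s8(750,470)))
print("kettle top",tri(S,s8(272,243),T,s8(260,210)),"pen",plane(T,*s8(525,218),.1))
E
```

```text
[ 0.5166 -0.1189] [ 0.4702 -0.302 ] 0.18886199894785494
[ 0.431  -0.1358] [ 0.5498 -0.274 ] 0.18231540927839152
[ 0.5785 -0.1852] [ 0.4126 -0.2212] 0.16980106843545276
axis [ 0.493  -0.2053] wall angles mod60 [np.float64(15.774550110638089), np.float64(10.694366340626814), np.float64(12.245354792126761)]
bearing rel 0.005 [-0.0385 -0.0415] 0.05660972294689456 -132.86908475711942
bearing rel 0.012 [-0.0383 -0.0395] 0.05501802169745432 -134.10007889029163
bearing rel 0.02 [-0.038  -0.0372] 0.053232014382022914 -135.59625255047686
opening corner angles [np.float64(24.078093929386377), np.float64(-23.274982996781656)] 0.09551738407010375 0.09370296528623694
grip ends@.088 [ 0.5186 -0.2001  0.088 ] [ 0.4636 -0.2038  0.088 ]
grip tri (array([ 0.4918, -0.2   ,  0.0913]), np.float64(0.0007248494763190613))
key top tri (array([0.4354, 0.1333, 0.0463]), np.float64(0.0007144175125930997)) [0.4348 0.1338 0.043 ] [0.4358 0.127  0.043 ]
keypad corners [array([0.4963, 0.243 ]), array([0.4898, 0.0964]), array([0.3936, 0.1033]), array([0.4002, 0.2472])] [0.445  0.1725]
square keys [array([0.4352, 0.2248, 0.038 ]), array([0.434 , 0.1948, 0.038 ])]
box base [array([ 0.7808, -0.4388, -0.    ]), array([ 0.3575, -0.4341, -0.    ])]
box top tri (array([ 0.7109, -0.2592,  0.2941]), np.float64(0.05860855311979964)) (array([ 0.3708, -0.3346,  0.2809]), np.float64(0.018011307598956857))
kettle top (array([0.6792, 0.2273, 0.2274]), np.float64(0.0017228149170147441)) pen [ 0.6939 -0.1313  0.1   ]
```

```bash
cat > plan.py <<'E'
from station import r
import numpy as np
np.set_printoptions(precision=3,suppress=True)
E
python3 - <<'E'
from plan import *
for p,y in(((.15,.40,.45),160),((.39,-.16,.45),180),((.492,-.2025,.34),181),((.492,-.2025,.34),1),((.492,-.2025,.242),181),((.492,-.2025,.242),1),((.492,-.2025,.242),44),((.492,-.2025,.242),-136)):
    print(p,y,r.inverse_kinematics(list(p),[180,0,y]))
E
```

```text
(0.15, 0.4, 0.45) 160 [ 64.879 -20.425  89.293  -0.    111.132  -5.121]
(0.39, -0.16, 0.45) 180 [ -26.932  -21.292   89.953    0.     111.339 -116.932]
(0.492, -0.2025, 0.34) 181 [ -26.035   -5.468   87.724    0.      97.744 -117.035]
(0.492, -0.2025, 0.34) 1 [-26.035  -5.468  87.724  -0.     97.744  62.965]
(0.492, -0.2025, 0.242) 181 [ -26.035   -3.554   95.906    0.      87.648 -117.035]
(0.492, -0.2025, 0.242) 1 [-26.035  -3.554  95.906  -0.     87.648  62.965]
(0.492, -0.2025, 0.242) 44 [-26.035  -3.554  95.906  -0.     87.648  19.965]
(0.492, -0.2025, 0.242) -136 None
```

```bash
python3 - <<'E'
from plan import *
def st(l):
    s=r.sense(); print(l,round(s["clock"],2),s["tcp_pos"],s["contact_force"],s["torque"],round(s["opening"],4),s["gripper_force"])
r.reach([.15,.40,.45],[180,0,160]); st("a")
r.reach([.39,-.16,.45],[180,0,180]); st("b")
r.reach([.492,-.2025,.34],[180,0,181]); st("c")
r.servo_line([.492,-.2025,.242],speed=.08); st("d")
r.grab(12); st("e")
E
```

```text
a 0.85 [0.15 0.4  0.45] [-0.642  0.502 -0.53 ] [0.043 0.063 0.014] 0.0877 0.0
b 3.03 [ 0.39 -0.16  0.45] [-0.912 -0.357 -0.022] [ 0.016  0.021 -0.01 ] 0.0883 0.0
c 3.7 [ 0.492 -0.202  0.341] [-0.47   0.005  0.414] [ 0.039  0.03  -0.008] 0.0878 0.0
d 5.08 [ 0.492 -0.203  0.243] [0.358 0.246 0.072] [ 0.063 -0.077 -0.008] 0.0878 0.0
e 6.21 [ 0.492 -0.206  0.242] [  3.011 -19.06   -7.478] [-3.012 -0.436  0.051] 0.0143 12.006404288113117
```

```bash
python3 - <<'E'
from plan import *
y=-.2025
for _ in range(4):
    y-=.0015; r.servo_line([.492,y,.242],speed=.01); r.wait(.1); s=r.sense(); print(y,s["tcp_pos"],s["contact_force"],s["torque"],s["orientation"],s["clock"])
    if abs(s["contact_force"][1])<5: break
E
```

```text
-0.20400000000000001 [ 0.492 -0.207  0.242] [  1.989 -14.49   -5.68 ] [-2.248 -0.343  0.066] [-179.568    0.054 -179.128] 6.6083
-0.20550000000000002 [ 0.492 -0.207  0.242] [ 1.465 -8.553 -2.385] [-1.417 -0.272  0.114] [-179.723    0.04  -179.076] 7.0083
-0.20700000000000002 [ 0.492 -0.208  0.242] [ 1.679 -6.217 -2.474] [-0.85  -0.189  0.212] [-179.874    0.015 -179.028] 7.4083
-0.20850000000000002 [ 0.492 -0.208  0.242] [ 0.76  -0.575 -0.968] [-0.088 -0.205  0.035] [ 179.975   -0.001 -178.981] 7.8083
```

```bash
python3 - <<'E'
from plan import *
x,y=.492,-.2085
yaws=[150,120,91]
for w in yaws:
    r.reach([x,y,.242],[180,0,w]); s=r.sense(); print(w,s["tcp_pos"],s["contact_force"],s["torque"],round(s["opening"],4),s["clock"])
    if np.hypot(*s["contact_force"][:2])>25: break
E
```

```text
150 [ 0.492 -0.208  0.242] [1.751 4.519 1.007] [ 0.363 -0.284 -0.192] 0.0138 8.3917
120 [ 0.492 -0.208  0.242] [ 3.054  3.811 -1.231] [ 0.529 -0.399 -0.187] 0.0139 8.9583
91 [ 0.492 -0.208  0.242] [ 4.274  3.455 -2.154] [ 0.496 -0.583 -0.131] 0.0139 9.5083
```

```bash
python3 - <<'E'
from plan import *
import pickle,cv2
x,y=.493,-.208
for w in (67,43.5):
    r.reach([x,y,.242],[180,0,w]); s=r.sense(); print(w,s["tcp_pos"],s["contact_force"],s["torque"],round(s["opening"],4),s["clock"])
r.wait(.3); r.let_go(); r.servo_line([x,y,.36],speed=.12)
r.reach([.39,-.0,.45],[180,0,90]); r.wait(.2)
s=r.snapshot("top"); pickle.dump(s,open("top1.pkl","wb")); f=s["frame"][:,:,::-1]
s2=r.snapshot("side"); pickle.dump(s2,open("side1.pkl","wb"))
cv2.imwrite("pics/t1.png",cv2.resize(f[165:270,300:420],(720,630))[:600])
print(r.sense()["clock"])
E
```

```text
67 [ 0.493 -0.208  0.242] [ 0.92   3.908 -0.449] [ 0.479 -0.048 -0.162] 0.0139 9.9917
43.5 [ 0.493 -0.208  0.242] [ 1.929  3.456 -1.196] [ 0.496 -0.175 -0.123] 0.0138 10.4667
14.3833
```

View pics/t1.png

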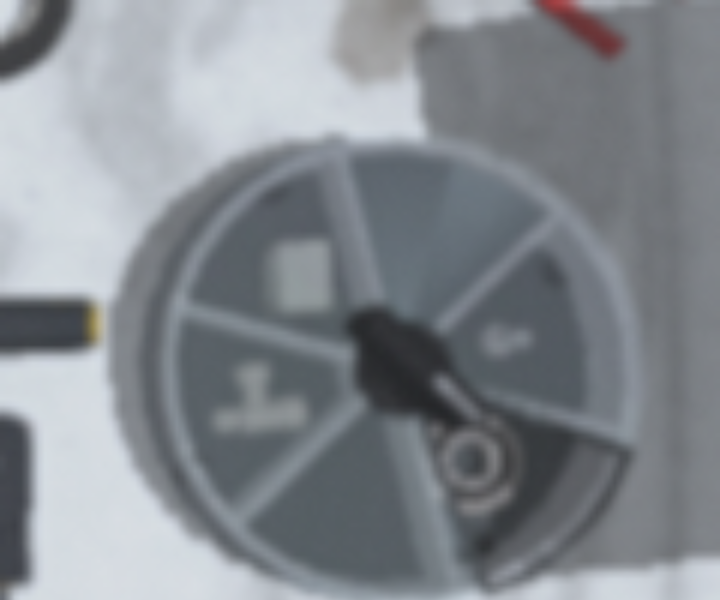

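The opening lies over the bearing at (470,460), with its outer corners at (632,448) and (490,583). The compartment walls end near (637,432) and (455,590). Now I'll work out the offset and find the key by mask.

```bash
python3 - <<'E'
from h import *
T=pickle.load(open("top1.pkl","rb"))
c=lambda x,y:((x+.5)/6+299.5,(y+.5)/6+164.5)
W=[((183,305),(637,434)),((240,520),(560,215)),((332,150),(458,592))]
A=[];B=[];an=[]
for p,q in W:
    P,Q=[plane(T,*c(*k),.048)[:2] for k in(p,q)]; d=Q-P; n=np.array([-d[1],d[0]])/np.linalg.norm(d);A.append(n);B.append(n@P);an.append(np.degrees(np.arctan2(d[1],d[0]))%60)
ax=np.linalg.lstsq(np.array(A),np.array(B),rcond=None)[0]; print(ax,an)
for a in(ax,np.array([.493,-.2085])):
    g=[plane(T,*c(*k),.052)[:2]-a for k in((632,448),(490,583))]; g=[np.degrees(np.arctan2(v[1],v[0])) for v in g]
    b=[plane(T,*c(471,461),z)[:2]-a for z in(.005,.012,.018)]
    print("open",g,np.mean(g),"bearing",[(np.degrees(np.arctan2(v[1],v[0])),np.hypot(*v)) for v in b])
    m=np.radians(np.mean(g)); print(np.array([np.cos(m),np.sin(m)])*.052-b[2],np.array([np.cos(m),np.sin(m)])*.052-b[1])
E
```

```text
[ 0.49318759 -0.20575118] [np.float64(13.289647266789615), np.float64(12.640360429786881), np.float64(13.873965417569053)]
open [np.float64(-109.90796373719176), np.float64(-159.05424695835234)] -134.48110534777206 bearing [(np.float64(-133.9150432092844), np.float64(0.05598078064529835)), (np.float64(-135.18560364242416), np.float64(0.05441515129561837)), (np.float64(-136.333815650998), np.float64(0.05309564215116991))]
[ 0.001973   -0.00044086] [0.00216671 0.00125144]
open [np.float64(-110.37384683016727), np.float64(-160.64080170746533)] -135.5073242688163 bearing [(np.float64(-135.79841674341998), np.float64(0.053899620560537875)), (np.float64(-137.17451785513117), np.float64(0.0523762255246163)), (np.float64(-138.4187350172482), np.float64(0.05109582980535348))]
[ 0.00112677 -0.00253118] [ 0.00132049 -0.00083888]
```

The opening is within about 2.5 mm of the bearing, against a tolerance of 8 mm, so the cover stays as it is. Next is the key. I'll approach with closed fingers and descend by feel.

```bash
python3 - <<'E'
from plan import *
X,Y=.435,.132
r.reach([X,Y,.30],[180,0,90]); r.grab(10)
r.servo_line([X,Y,.236],speed=.06); r.wait(.3)
def rd(n=6):
    a=[]
    for _ in range(n):
        s=r.sense(); a.append([s["contact_force"][2],s["tcp_pos"][2]]); r.wait(.02)
    return np.mean(a,0)
b=rd(); print("bias",b,"op",r.sense()["opening"],r.sense()["clock"])
z=.236
while z>.218:
    z-=.0006; r.servo_line([X,Y,z],speed=.02); f=rd(4)
    if f[0]-b[0]>1.4: break
print("contact",z,f-b*[1,0],r.sense()["clock"],r.sense()["contact_force"])
E
```

```text
bias [-0.162  0.236] op 0.0004252405336137417 18.175
contact 0.22640000000000016 [2.018 0.227] 23.2417 [-0.072 -0.398  1.712]
```

```bash
python3 - <<'E'
from plan import *
def rd(n=5):
    a=[]
    for _ in range(n):
        s=r.sense(); a.append([s["contact_force"][2]+.16,s["tcp_pos"][2]]); r.wait(.02)
    return np.mean(a,0)
np.set_printoptions(precision=5,suppress=True)
z=.2264; z0=rd()[1]; pk=0; print("z0",z0)
for _ in range(16):
    z-=.0004; r.servo_line([.435,.132,z],speed=.02); f=rd(); pk=max(pk,f[0]); print(round(z,4),f,"depth",z0-f[1])
    if z0-f[1]>.0045 or (pk>4 and f[0]<pk-1.6) : break
r.wait(.3); print("hold",rd(),r.sense()["clock"])
E
```

```text
z0 0.22665638714489572
0.226 [2.85752 0.2262 ] depth 0.0004557567794129247
0.2256 [4.21585 0.22577] depth 0.0008821231795970719
0.2252 [4.40875 0.22535] depth 0.0013046635102501591
0.2248 [5.22333 0.22492] depth 0.0017385967863291774
0.2244 [5.78887 0.22454] depth 0.0021124096986088192
0.224 [5.43059 0.22414] depth 0.0025176744694894726
0.2236 [4.74706 0.22366] depth 0.0029928762218249527
0.2232 [3.99268 0.22316] depth 0.0034961287649362127
hold [4.92819 0.22325] 26.375
```

```bash
python3 - <<'E'
from plan import *
for z in(.2227,.2222): 
    r.servo_line([.435,.132,z],speed=.02); r.wait(.15); s=r.sense(); print(z,s["contact_force"][2],s["tcp_pos"])
r.wait(.4); print(np.mean([(r.sense()["contact_force"][2],r.wait(.02))[0] for _ in range(8)]))
r.servo_line([.435,.132,.30],speed=.06)
r.reach([.39,-.0,.45],[180,0,90]); r.wait(.3)
import pickle,cv2
a=r.snapshot("top")["frame"]; b=pickle.load(open("top1.pkl","rb"))["frame"]
print("diff dispenser",cv2.absdiff(a,b)[170:265,315:415].mean(),"bystanders",cv2.absdiff(a,b)[110:230,225:360].mean())
print(r.sense()["clock"],r.sense()["contact_force"])
cv2.imwrite("pics/end.png",cv2.resize(a[:,:,::-1],(800,600)))
E
```

```text
0.2227 3.2633646075144833 [0.435 0.132 0.223]
0.2222 2.5926397860164294 [0.435 0.132 0.222]
2.769528759474814
diff dispenser 0.7100350877192982 bystanders 0.8223456790123457
30.3417 [-0.893 -0.254 -0.621]
```

View pics/end.png

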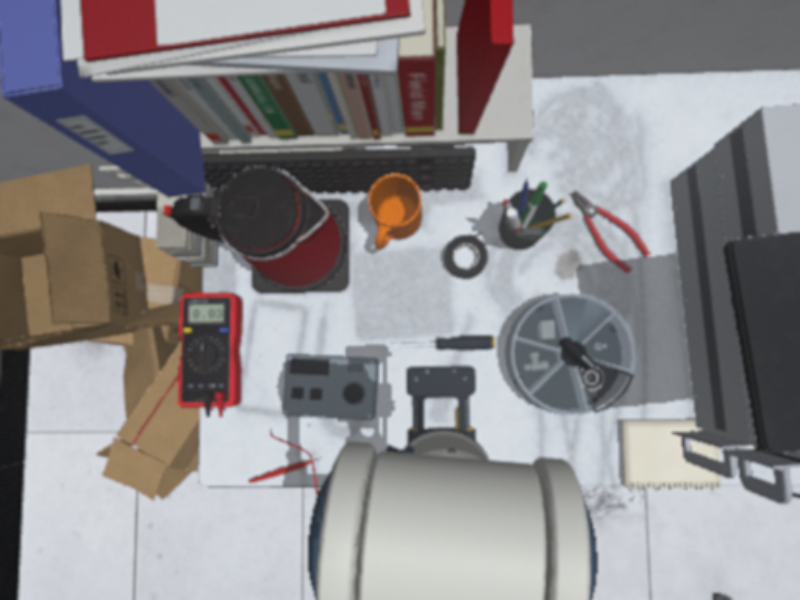

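The force fell to about 2.7 N (roughly 4.5 mm pressed), so the key clicked and was then released. In the picture the opening is still over the bearing at (593,378), the bystanders have not moved, and the arm is clear.

```bash
python3 -c "
from station import r
print(r.hand_in())"
```

```text
the job is handed in; nothing more can be done
None
```

The job is handed in, verdict not shown: the opening is about 2.5 mm or less from the bearing's centre, and the round key was pressed about 4.5 mm, past its click, then released; nothing else moved.

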